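# Set the heel-stock reorder markers

### The arm

A 6-joint arm with a two-finger parallel gripper is mounted at the origin on the work surface. World frame = base frame: x ahead of the robot, y to its left, z up, the work surface at z = 0. Lengths are in mm, angles in rad, forces in N, time in s.
With the tool pointing down it reaches from about 350 to 775 mm from the base axis. Payload 7.3 kg.
Tool frame: the origin (TCP) lies on the centre line of the jaws, within the pads' length; the fingertips stand 14 mm ahead of it and the grasp point (between the pads) lies 5 mm behind it; z points along the fingers, y is the line along which they close (so a half turn about z gives the same grasp; the last joint's range is limited). The gripper opens to 92 mm and grips with 3 to 60 N. Pads are 19 mm wide; open, the fingers measure 130 mm over their backs; the gripper's body (75 mm by 190 mm) begins 47 mm behind the grasp point.
Start: joints at [1.16, 0.342, 1.524, -0, 1.275, -0.146], TCP at [137.385, 506.724, 240.741] pointing down, gripper open.
Joint ranges: [-2.53, 2.53], [-0.77, 2.02], [0.04, 2.7], [-1, 4.14], [0.28, 2.66], [-3.11, 3.11]. Speed limits (rad/s): [2.57, 2.57, 3.14, 3.14, 3.14, 3.14].

### API

Orientations are given as [roll, pitch, yaw] about the fixed x, y, z axes, in that order (R = Rz(yaw) Ry(pitch) Rx(roll)).
In Python, from plant import get_obs, capture, bot, spot_in, trace, pinpoint gives the robot as it stands.
- The arm moves only by the tool play_rows, never from a script. Its argument "rows" is a list of rows, each a list of 2 entries, a list of its own where there are three numbers: the shift along the world's x, y, z in units of 3 cm (1.0 is 3 cm), then the turn, a rotation vector about the world's x, y, z in units of 8 degrees (1.0 is 8 degrees). A call has 1 to 12 rows; each row shifts and turns the commanded pose from where the row before left it; what a row does not reach is not made up. A row lasts 1/8 s, in which the tool goes at most 62.5 mm and 10.7 degrees, less where a joint would pass 70% of its speed; a pose out of reach is approached as far as the arm can. A call with a number of a shift or a turn outside -1 to 1 is refused whole. A call with a gripper value outside its range is refused whole. "hand" is the opening, from -1 (shut) to 1 (fully open), set as the call begins (left out, the last holds). The fingers move at their own pace and stop on an object; the grip force is fixed at half the most. Time passes only in rows, so rows that do not move let the fingers close. It gives the time, the measured TCP pose, the force, the opening and the grip force at its end, in the units of the state.
- get_obs(): the state, without advancing time (a new reading comes with each control period).
- capture(name): name is "scene" or "top"; returns a dict with "frame" (420x560x3 uint8, red, green, blue), "fov_y" (degrees; the focal length in pixels is half the picture's height over the tangent of half this angle, whatever the lens; pixels are square), "cx", "cy" (the principal point, pixels), "rvec" (rotation vector, rad) and "tvec" (3), from world to camera coordinates, as OpenCV has them. Camera axes: x right, y down, z forward; pixel columns grow to the right and rows downward; lengths in mm; the calibration is good to about 2 mm. A picture is of the moment at which its call begins. There is no depth.
- bot.close_job(): hands the job in; it is judged then, once.
Trained networks look in the newest picture that a camera, given by its name, has taken for a name from the list of things; names that differ only in an ending like _2 or _b are one class to them, and where a whole thing is asked for, a point or a joint stands for the part that bears it (a point fixed in the world has none). Each returns a list of dicts, best first, with "p" (0 to 1); they miss things now and then, are a little off and sometimes report something else, mostly with a low value. They report only what shows in the picture. A call takes as long as a camera call. They do not tell look-alikes from the thing itself.
- spot_in(query, camera): "at" ([row, column] in pixels, amid what is visible of it).
- trace(query, camera): "mask" (420x560 bool, what is visible of it) and "at" ([row, column] in pixels, amid what is visible of it).
- pinpoint(query, camera): "at" ([row, column] in pixels: a listed point, or the origin of a listed thing).
The state is a dict: "time": time; "joint_positions": joint angles; "dq": joint speeds; "tau": joint torques, N m; "tool_pos": TCP position; "tcp_rot": TCP orientation; "contact_force": force on the tool from outside, world axes, zero at the start; "moment": the same for the moment, N m; "grip_width": finger opening in mm; "finger_force": force on a finger pad.
Only numpy, scipy, OpenCV 4.12 (cv2) and the standard library are available. Lean on these libraries where they do the work, as an engineer would, in place of code of your own. Each camera call takes 0.05 s, during which the arm holds its last target. There are 200 camera calls.

### The job

The black heels are down to the last one and the tan heels have just been refilled. With the fingertips, gently press the red end of the rocker marker in front of the black-heel tray fully down, and the green end of the marker in front of the tan-heel tray fully down, then withdraw. Grasp, lift or shift nothing, leave the white-heel tray's marker untouched, and do not bump the trays or the tools around.

Things in the scene. Friction and masses are not known exactly. Their poses are not given: they have to be found in the camera images.
- tray_black: Fixed open wooden tray, 140 mm deep (its x) by 150 mm wide (its y), walls 30 mm high, holding a single black rubber D-shaped heel block (tops at 30 mm). Origin: centre of its underside. Its own marker stands about 155 mm in front of its centre, on the robot's side (-x of the tray).
- stand_black: Loose marker that belongs to the black-heel tray: dark steel block 86 (x) x 56 (y) x 20 mm, 0.35 to 0.7 kg, with a rocker plate on top. Origin: centre of its underside; x runs from the red end of the plate to the green end and points roughly away from the robot (turned by up to 0.55 rad), z up. Two steel cheeks, tops at 40 mm, flank the pivot at y = +-24.5 mm, 16 mm long in x.
- rocker_black (a joint): Tilt of the black marker's rocker plate in rad, -0.26 (red end fully down) to +0.26 (green end fully down); it has light friction, needs about 2.5 N on an end to tip, and stays where it is left. Plate 76 (x) x 40 (y) x 8 mm, half red (the end nearer the robot), half green, pivoted about the stand's y axis through the middle of its thickness, 36 mm above the bench.
- black_red_end (a point): Place to press on the red end of the black marker's plate: on its upper face, 26 mm from the pivot (-x), 12 mm in from the end. Moves with the plate: 33 mm above the bench when this end is fully down, 47 mm when fully up.
- black_green_end (a point): Place to press on the green end of the black marker's plate: on its upper face, 26 mm from the pivot (+x), 12 mm in from the end. Moves with the plate: 33 mm above the bench when this end is fully down, 47 mm when fully up.
- tray_tan: Fixed open wooden tray, 140 mm deep (its x) by 150 mm wide (its y), walls 30 mm high, holding four tan leather D-shaped heel blocks (tops at 30 mm). Origin: centre of its underside. Its own marker stands about 155 mm in front of its centre, on the robot's side (-x of the tray).
- stand_tan: Loose marker that belongs to the tan-heel tray: dark steel block 86 (x) x 56 (y) x 20 mm, 0.35 to 0.7 kg, with a rocker plate on top. Origin: centre of its underside; x runs from the red end of the plate to the green end and points roughly away from the robot (turned by up to 0.55 rad), z up. Two steel cheeks, tops at 40 mm, flank the pivot at y = +-24.5 mm, 16 mm long in x.
- rocker_tan (a joint): Tilt of the tan marker's rocker plate in rad, -0.26 (red end fully down) to +0.26 (green end fully down); it has light friction, needs about 2.5 N on an end to tip, and stays where it is left. Plate 76 (x) x 40 (y) x 8 mm, half red (the end nearer the robot), half green, pivoted about the stand's y axis through the middle of its thickness, 36 mm above the bench.
- tan_red_end (a point): Place to press on the red end of the tan marker's plate: on its upper face, 26 mm from the pivot (-x), 12 mm in from the end. Moves with the plate: 33 mm above the bench when this end is fully down, 47 mm when fully up.
- tan_green_end (a point): Place to press on the green end of the tan marker's plate: on its upper face, 26 mm from the pivot (+x), 12 mm in from the end. Moves with the plate: 33 mm above the bench when this end is fully down, 47 mm when fully up.
- tray_white: Fixed open wooden tray, 140 mm deep (its x) by 150 mm wide (its y), walls 30 mm high, holding four white D-shaped heel blocks (tops at 30 mm). Origin: centre of its underside. Its own marker stands about 155 mm in front of its centre, on the robot's side (-x of the tray).
- stand_white: Loose marker that belongs to the white-heel tray: dark steel block 86 (x) x 56 (y) x 20 mm, 0.35 to 0.7 kg, with a rocker plate on top. Origin: centre of its underside; x runs from the red end of the plate to the green end and points roughly away from the robot (turned by up to 0.55 rad), z up. Two steel cheeks, tops at 40 mm, flank the pivot at y = +-24.5 mm, 16 mm long in x.
- rocker_white (a joint): Tilt of the white marker's rocker plate in rad, -0.26 (red end fully down) to +0.26 (green end fully down); it has light friction, needs about 2.5 N on an end to tip, and stays where it is left. Plate 76 (x) x 40 (y) x 8 mm, half red (the end nearer the robot), half green, pivoted about the stand's y axis through the middle of its thickness, 36 mm above the bench.
- white_red_end (a point): Place to press on the red end of the white marker's plate: on its upper face, 26 mm from the pivot (-x), 12 mm in from the end. Moves with the plate: 33 mm above the bench when this end is fully down, 47 mm when fully up.
- white_green_end (a point): Place to press on the green end of the white marker's plate: on its upper face, 26 mm from the pivot (+x), 12 mm in from the end. Moves with the plate: 33 mm above the bench when this end is fully down, 47 mm when fully up.
- glue: Yellow upright glue bottle with a white cap, 58 mm across, 125 mm tall, right of the trays. Bystander. Origin: centre of its underside.
- spool: Green thread spool standing upright, 42 mm across, 50 mm tall, between two markers. Bystander. Origin: centre of its underside.
- tin: Small round aluminium tin, 42 mm across, 40 mm tall, between two markers. Bystander. Origin: centre of its underside.
- hammer: Hammer lying across the bench, near the robot and right of it. Bystander. Origin: on the bench below it.
- awl: Screwdriver-like awl lying across the bench, near the robot and left of it. Bystander. Origin: on the bench below it.
- brush: Brush lying on the bench left of the trays. Bystander. Origin: on the bench below it.
There are look-alikes about, which are no part of the job. Leave any purple look-alike of the stand_tan alone. Leave any purple look-alike of the stand_white alone.

How it is judged (in metres and radians):
At the end, for the whole second after the job is handed in: The black marker's plate is tilted red end down (joint below -0.19 rad), the tan marker's green end down (above 0.19), the white marker's still green end down (above 0.15); all three markers stand level, at rest and within 20 mm of where they stood (value of joint rocker_black below -0.19 rad and value of joint rocker_tan above 0.19 rad and value of joint rocker_white above 0.15 rad and distance of each of stand_black, stand_tan, stand_white from where it was at the start of the episode below 0.02 m and linear speed of each of stand_black, stand_tan, stand_white below 0.02 m/s and angle between each of stand_black, stand_tan, stand_white's own z axis and vertical below 0.05 rad); the robot touches nothing.
It fails at once if the white-heel tray's marker was touched (contact force between any of the fingers, the arm and stand_white above 0.3 N).
It fails at once if a marker was pressed hard (over 25 N) (contact force between any of the fingers, the arm and stand_black above 25 N or contact force between any of the fingers, the arm and stand_tan above 25 N).
It fails at once if a marker was lifted (over 8 mm), tipped (over 0.2 rad) or shifted (over 20 mm) (height (world z) of any of stand_black, stand_tan, stand_white above 0.008 m or angle between any of stand_black, stand_tan, stand_white's own z axis and vertical above 0.2 rad or distance of any of stand_black, stand_tan, stand_white from where it was at the start of the episode above 0.02 m).
It fails at once if another thing on the bench was shifted by more than 15 mm (distance of any of glue, spool, tin, hammer, awl, brush from where it was at the start of the episode above 0.015 m).
It fails at once if a tray was bumped (over 5 N) (contact force between any of the fingers, the arm and tray_black above 5 N or contact force between any of the fingers, the arm and tray_tan above 5 N or contact force between any of the fingers, the arm and tray_white above 5 N).
It also fails if it takes over 45 s, if anything falls off the work surface, if the arm or the gripper's body presses on something with over 40 N, if the wrist force passes 120 N, or if a joint passes its speed limit or range.

## Working session

There is one attempt and no reset: what is moved stays moved. The work goes in short steps, Python scripts to look and compute and a tool call to move; the robot and the scene stay as the last step left them, time stands still between calls to the robot, and variables do not carry over. Pictures are saved under pics/ and viewed, at most 10 in all, crops included, and the job is handed in when it is done.

Besides the shell and the picture viewer there is one more tool, called after ">>>" as name([rows], argument=value, ...), one row to a line, values as JSON. play_rows: Moves the arm, as the interface text tells. Shifts and turns lie within -1 to 1; 1 stands for 3 cm of shift or 8 degrees of turn. Its arguments: {"type":"object","properties":{"rows":{"type":"array"},"hand":{"type":"number"}},"required":["rows"]}

```bash
mkdir -p pics; cat > h.py <<'E'
import numpy as np, cv2
from plant import get_obs, capture, bot, spot_in, trace, pinpoint
def snap(c,name=None):
    d=capture(c)
    if name: cv2.imwrite(f'pics/{name}.png',d['frame'][:,:,::-1])
    return d
def K(d):
    f=210/np.tan(np.radians(d['fov_y'])/2); return np.array([[f,0,d['cx']],[0,f,d['cy']],[0,0,1]])
def ray(d,at,z):
    R=cv2.Rodrigues(np.array(d['rvec'],float))[0];t=np.array(d['tvec'],float).ravel()
    C=-R.T@t; v=R.T@np.linalg.inv(K(d))@np.array([at[1],at[0],1.]); return C+v*(z-C[2])/v[2]
def proj(d,p):
    return cv2.projectPoints(np.array(p,float).reshape(-1,3),np.array(d['rvec'],float),np.array(d['tvec'],float),K(d),None)[0].reshape(-1,2)
E
python3 - <<'E'
from h import *
for c in ('top','scene'):
    d=snap(c,c+'0')
    for q,z in [('tray_black',0),('tray_tan',0),('tray_white',0),('stand_black',0),('stand_tan',0),('stand_white',0),('black_red_end',40),('black_green_end',40),('tan_red_end',40),('tan_green_end',40),('white_red_end',40),('spool',0),('tin',0)]:
        print(c,q,[(np.round(r['at']),round(r['p'],2),np.round(ray(d,r['at'],z)[:2])) for r in pinpoint(q,c)[:4]])
E
```

```text
top tray_black [(array([149., 274.]), 0.59, array([713., -10.]))]
top tray_tan [(array([169., 344.]), 0.89, array([ 649., -250.]))]
top tray_white [(array([155., 192.]), 0.75, array([685., 271.]))]
top stand_black [(array([194., 280.]), 0.67, array([559., -30.]))]
top stand_tan [(array([214., 338.]), 0.59, array([ 496., -230.]))]
top stand_white [(array([262., 134.]), 0.83, array([321., 452.])), (array([196., 186.]), 0.68, array([547., 286.])), (array([218., 337.]), 0.27, array([ 480., -228.]))]
top black_red_end [(array([204., 281.]), 0.77, array([523., -34.])), (array([195., 279.]), 0.7, array([551., -26.]))]
top black_green_end [(array([187., 277.]), 0.68, array([580., -20.]))]
top tan_red_end [(array([217., 337.]), 0.56, array([ 483., -221.])), (array([235., 275.]), 0.51, array([419., -15.]))]
top tan_green_end [(array([207., 345.]), 0.83, array([ 517., -247.])), (array([251., 270.]), 0.74, array([368.,  -1.]))]
top white_red_end [(array([260., 140.]), 0.79, array([330., 422.])), (array([208., 182.]), 0.75, array([504., 292.]))]
top spool []
top tin [(array([191., 235.]), 0.55, a
[... 519 characters left out ...]
ne stand_white [(array([107., 341.]), 0.62, array([328., 462.])), (array([173., 353.]), 0.56, array([545., 274.]))]
scene black_red_end [(array([222., 275.]), 0.61, array([528., -36.]))]
scene black_green_end [(array([230., 294.]), 0.56, array([582., -18.]))]
scene tan_red_end [(array([251., 207.]), 0.78, array([ 472., -226.])), (array([192., 253.]), 0.76, array([412.,  -9.]))]
scene tan_green_end [(array([266., 215.]), 0.77, array([ 522., -240.]))]
scene white_red_end [(array([156., 350.]), 0.77, array([515., 291.])), (array([104., 336.]), 0.71, array([334., 427.]))]
scene spool [(array([254., 261.]), 0.65, array([ 560., -117.]))]
scene tin [(array([202., 325.]), 0.54, array([560., 135.]))]
```

```bash
python3 - <<'E'
import cv2
a=cv2.imread('pics/top0.png');b=cv2.imread('pics/scene0.png')
cv2.imwrite('pics/topc.png',cv2.resize(a[120:285,110:385],None,fx=2.9,fy=2.9,interpolation=cv2.INTER_CUBIC))
cv2.imwrite('pics/scc.png',cv2.resize(b[190:300,170:330],None,fx=5,fy=5,interpolation=cv2.INTER_CUBIC))
E
```

```text
(no output)
```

View pics/topc.png

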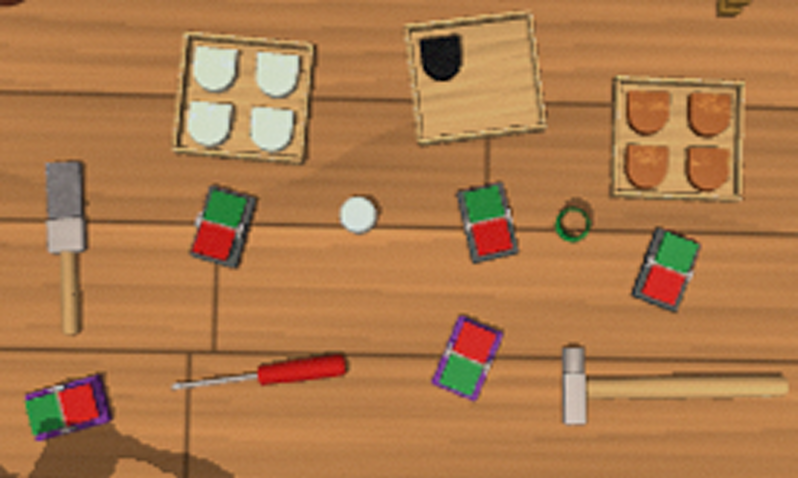

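View pics/scene0.png

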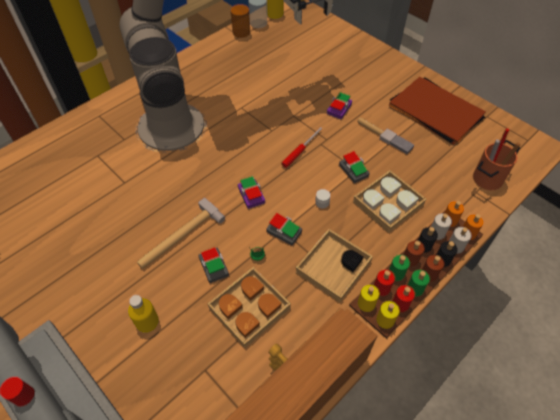

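View pics/scc.png

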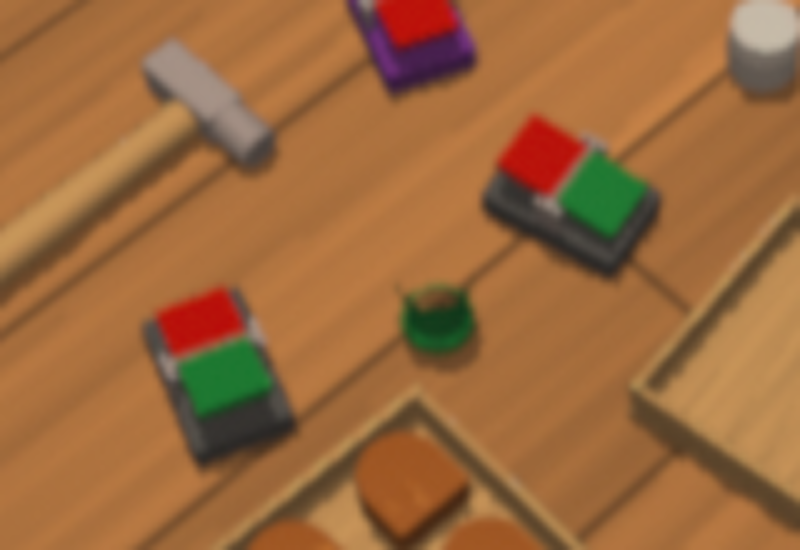

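The black marker is at top (194,280) and the tan one at top (214,338). Look-alikes to avoid are the purple stands at top (243,271) and (260,134); the white marker at (196,186) is to be left alone. Next I fit the poses from the red and green plate halves.

```bash
cat > fit.py <<'E'
from h import *
from scipy.optimize import least_squares
def cents(d,px0):
    hsv=cv2.cvtColor(d['frame'],cv2.COLOR_RGB2HSV);out=[]
    H,S,V=hsv[...,0].astype(int),hsv[...,1],hsv[...,2]
    yy,xx=np.mgrid[:420,:560]; near=np.hypot(xx-px0[0],yy-px0[1])<16
    for m in [((H<5)|(H>174))&(S>195),(H>45)&(H<80)&(S>120)]:
        n,l,s,c=cv2.connectedComponentsWithStats((m&near).astype(np.uint8))
        k=1+np.argmax(s[1:,4]); out.append((*c[k],s[k,4]))
    return np.array(out)
def pts(q,loc):
    x,y,a,t=q; loc=np.array(loc,float)  # t>0: green(+x) down
    X=loc[:,0]*np.cos(t)+loc[:,2]*np.sin(t); Z=36-loc[:,0]*np.sin(t)+loc[:,2]*np.cos(t)
    return np.c_[x+X*np.cos(a)-loc[:,1]*np.sin(a), y+X*np.sin(a)+loc[:,1]*np.cos(a), Z]
def run(ds,names=('black','tan','white')):
    G={'black':(559,-28),'tan':(494,-233),'white':(546,280)}
    for n in names:
        obs=[cents(d,proj(d,[*G[n],38])[0]) for d in ds]
        for t in (-.26,.26,None):
            def f(q):
                q4=q if t is None else [*q,t]
                return np.concatenate([(proj(d,pts(q4,[[-19,0,4],[19,0,4]]))-o[:,:2]).ravel() for d,o in zip(ds,obs)])
            r=least_squares(f,[*G[n],0.]+([0.] if t is None else []))
            print(n,t,np.round(r.x,3),'cost',round(r.cost,3),'px',[o[:,2].tolist() for o in obs])
            if t: print('   red',np.round(pts([*r.x,t],[[-26,0,4]])),'green',np.round(pts([*r.x,t],[[26,0,4]])))
E
python3 - <<'E'
from fit import *
run([snap('top'),snap('scene')])
print({k:np.round(v,3) for k,v in get_obs().items()})
E
```

```text
black -0.26 [ 5.52184e+02 -2.42070e+01  1.57000e-01] cost 4.218 px [[115.0, 121.0], [142.0, 163.0]]
   red [[526. -28.  33.]] green [[576. -20.  47.]]
black 0.26 [ 5.50253e+02 -2.45970e+01  2.71000e-01] cost 1.054 px [[115.0, 121.0], [142.0, 163.0]]
   red [[527. -31.  47.]] green [[575. -18.  33.]]
black None [ 5.50589e+02 -2.45120e+01  2.49000e-01  1.69000e-01] cost 0.928 px [[115.0, 121.0], [142.0, 163.0]]
tan -0.26 [ 5.00565e+02 -2.32878e+02 -3.47000e-01] cost 1.407 px [[116.0, 130.0], [127.0, 182.0]]
   red [[ 476. -224.   33.]] green [[ 523. -241.   47.]]
tan 0.26 [ 4.98676e+02 -2.32167e+02 -3.54000e-01] cost 1.974 px [[116.0, 130.0], [127.0, 182.0]]
   red [[ 476. -224.   47.]] green [[ 523. -241.   33.]]
tan None [ 4.99889e+02 -2.32626e+02 -3.50000e-01 -6.90000e-02] cost 0.488 px [[116.0, 130.0], [127.0, 182.0]]
white -0.26 [ 5.40648e+02  2.80438e+02 -3.79000e-01] cost 5.673 px [[122.0, 125.0], [108.0, 140.0]]
   red [[516. 290.  33.]] green [[563. 272.  47.]]
white 0.26 [ 5.38747e+02  2.81071e+02 -2.41000e-01] cost 0.82 px [[122.0, 125.0], [108.0, 140.0]]
   red [[515. 287.  47.]] green [[564. 275.  33.]]
white None [ 5.38751e+02  2.81070e+02 -2.42000e-01  2.59000e-01] cost 0.82 px [[122.0, 125.0], [108.0, 140.0]]
{'time': np.float64(1.5), 'joint_positions': array([ 1.16 ,  0.342,  1.524,  0.   ,  1.275, -0.146]), 'dq': array([ 0.001,  0.   , -0.001,  0.001, -0.001,  0.   ]), 'tau': array([ -0.   , -43.113, -24.448,   0.072,   0.048,   0.   ]), 'tool_pos': array([137.389, 506.739, 240.748]), 'tcp_rot': array([ 3.141, -0.   ,  2.877]), 'contact_force': array([-0.09 ,  0.294, -0.468]), 'moment': array([-0.001,  0.   , -0.067]), 'finger_force': np.float64(0.0), 'grip_width': np.float64(91.902)}
```

```bash
python3 - <<'E'
from h import *
d=snap('scene'); print([ (r['at'],r['p'],np.round(ray(d,r['at'],0))) for r in pinpoint('glue','scene')], ray(d,(315,143),60))
E
```

```text
[([321.5, 145.1], 0.82, array([ 500., -451.,    0.]))] [ 513.47777581 -450.01738079   60.        ]
```

>>> play_rows([
  [[0.7, -1, 0], [0, 0, 0.31]],
  [[0.7, -1, 0], [0, 0, 0.31]],
  [[0.7, -1, 0], [0, 0, 0.31]],
  [[0.7, -1, 0], [0, 0, 0.31]],
  [[0.7, -1, 0], [0, 0, 0.31]],
  [[0.7, -1, 0], [0, 0, 0.31]],
  [[0.7, -1, 0], [0, 0, 0.31]],
  [[0.7, -1, 0], [0, 0, 0.31]],
  [[0.7, -1, 0], [0, 0, 0.31]],
  [[0.7, -1, 0], [0, 0, 0.31]],
  [[0.7, -1, 0], [0, 0, 0.31]],
  [[0.7, -1, 0], [0, 0, 0.31]],
], hand=-1)

```text
time: 3.1
tool_pos: [390.0, 145.7, 240.9]
tcp_rot: [3.141, 0.001, -2.886]
contact_force: [0.3, -0.1, -0.2]
grip_width: 0.4
finger_force: 0.0
```

>>> play_rows([
  [[0.76, -0.98, 0], [0, 0, 0]],
  [[0.76, -0.98, 0], [0, 0, 0]],
  [[0.76, -0.98, 0], [0, 0, 0]],
  [[0.76, -0.98, 0], [0, 0, 0]],
  [[0.76, -0.98, 0], [0, 0, 0]],
  [[0.76, -0.98, 0], [0, 0, 0]],
  [[0, 0, -1], [0, 0, 0]],
  [[0, 0, -1], [0, 0, 0]],
  [[0, 0, -1], [0, 0, 0]],
  [[0, 0, -1], [0, 0, 0]],
  [[0, 0, -0.8], [0, 0, 0]],
  [[0, 0, 0], [0, 0, 0]],
])

```text
time: 4.6
tool_pos: [525.1, -29.5, 95.3]
tcp_rot: [3.14, -0.003, -2.887]
contact_force: [-0.7, 0.1, -0.2]
grip_width: 0.3
finger_force: 0.0
```

```bash
python3 - <<'E'
from h import *
print({k:np.round(v,3) for k,v in get_obs().items() if k in('tool_pos','tcp_rot','contact_force')})
ims=[]
for c in('top','scene'):
    d=snap(c); p=proj(d,[527,-31,47])[0]; x,y=int(p[0]),int(p[1])
    ims.append(cv2.resize(d['frame'][y-40:y+40,x-35:x+35,::-1],(390,446),interpolation=cv2.INTER_CUBIC))
cv2.imwrite('pics/near1.png',np.hstack(ims))
E
```

```text
{'tool_pos': array([525.057, -29.462,  95.274]), 'tcp_rot': array([ 3.140e+00, -3.000e-03, -2.887e+00]), 'contact_force': array([-0.725,  0.097, -0.245])}
```

View pics/near1.png

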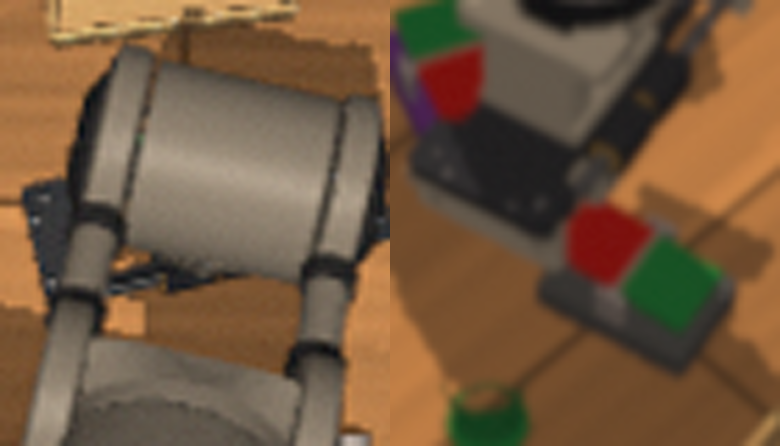

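>>> play_rows([
  [[0.06, -0.05, -0.3], [0, 0, 0]],
  [[0, 0, -0.3], [0, 0, 0]],
  [[0, 0, -0.3], [0, 0, 0]],
  [[0, 0, -0.1], [0, 0, 0]],
  [[0, 0, -0.07], [0, 0, 0]],
  [[0, 0, -0.07], [0, 0, 0]],
  [[0, 0, -0.07], [0, 0, 0]],
  [[0, 0, 0], [0, 0, 0]],
])

```text
time: 5.7
tool_pos: [528.1, -31.2, 60.4]
tcp_rot: [3.142, 0.0, -2.887]
contact_force: [1.0, 0.4, -0.0]
grip_width: 0.5
finger_force: 0.0
```

>>> play_rows([
  [[0, 0, -0.06], [0, 0, 0]],
  [[0, 0, -0.06], [0, 0, 0]],
  [[0, 0, -0.06], [0, 0, 0]],
  [[0, 0, 0], [0, 0, 0]],
])

```text
time: 6.2
tool_pos: [528.0, -31.2, 54.8]
tcp_rot: [3.141, -0.0, -2.887]
contact_force: [0.2, 0.8, 0.2]
grip_width: 0.2
finger_force: 0.0
```

>>> play_rows([
  [[0, 0, -0.05], [0, 0, 0]],
  [[0, 0, -0.05], [0, 0, 0]],
  [[0, 0, 0], [0, 0, 0]],
])

```text
time: 6.58
tool_pos: [527.9, -31.2, 52.0]
tcp_rot: [3.141, -0.0, -2.887]
contact_force: [-2.3, 0.1, 4.0]
grip_width: 0.2
finger_force: 1.9
```

>>> play_rows([
  [[0, 0, -0.03], [0, 0, 0]],
  [[0, 0, 0], [0, 0, 0]],
])

```text
time: 6.82
tool_pos: [527.9, -31.2, 51.1]
tcp_rot: [3.141, -0.0, -2.887]
contact_force: [-2.7, -1.3, 3.4]
grip_width: 0.4
finger_force: 2.2
```

>>> play_rows([
  [[0, 0, -0.03], [0, 0, 0]],
  [[0, 0, 0], [0, 0, 0]],
])

```text
time: 7.08
tool_pos: [527.8, -31.2, 50.2]
tcp_rot: [3.141, -0.0, -2.887]
contact_force: [-3.0, -1.3, 3.6]
grip_width: 0.4
finger_force: 2.4
```

>>> play_rows([
  [[0, 0, -0.03], [0, 0, 0]],
  [[0, 0, 0], [0, 0, 0]],
])

```text
time: 7.32
tool_pos: [527.9, -31.2, 49.8]
tcp_rot: [-3.142, -0.0, -2.887]
contact_force: [-4.8, -0.6, 9.8]
grip_width: 0.1
finger_force: 5.2
```

>>> play_rows([
  [[0, 0, -0.02], [0, 0, 0]],
  [[0, 0, 0], [0, 0, 0]],
])

```text
time: 7.58
tool_pos: [527.9, -31.2, 49.6]
tcp_rot: [-3.141, 0.0, -2.887]
contact_force: [-6.1, -1.5, 12.8]
grip_width: 0.6
finger_force: 7.2
```

```bash
python3 - <<'E'
from h import *
print({k:np.round(v,3) for k,v in get_obs().items() if k in('tool_pos','contact_force')})
d=snap('scene'); p=proj(d,[545,-25,40])[0]; x,y=int(p[0]),int(p[1])
cv2.imwrite('pics/press1.png',cv2.resize(d['frame'][y-40:y+40,x-40:x+40,::-1],(600,600),interpolation=cv2.INTER_CUBIC))
E
```

```text
{'tool_pos': array([527.923, -31.228,  49.635]), 'contact_force': array([-6.136, -1.466, 12.79 ])}
```

View pics/press1.png

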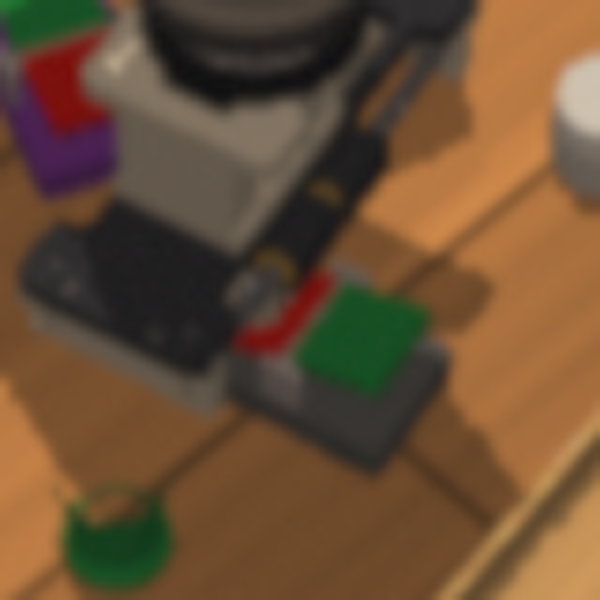

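The red end is fully down: force rose sharply at the predicted height, and the picture shows the green end raised. Withdrawing and moving to the tan green end.

>>> play_rows([
  [[0, 0, 0.3], [0, 0, 0]],
  [[0, 0, 1], [0, 0, 0]],
  [[0, 0, 1], [0, 0, 0]],
  [[0, 0, 1], [0, 0, 0]],
  [[-0.02, -0.88, 0], [0, 0, -0.54]],
  [[-0.02, -0.88, 0], [0, 0, -0.54]],
  [[-0.02, -0.88, 0], [0, 0, -0.54]],
  [[-0.02, -0.88, 0], [0, 0, -0.54]],
  [[-0.02, -0.88, 0], [0, 0, -0.54]],
  [[-0.02, -0.88, 0], [0, 0, -0.54]],
  [[-0.02, -0.88, 0], [0, 0, -0.54]],
  [[-0.02, -0.88, 0], [0, 0, -0.54]],
])

```text
time: 9.12
tool_pos: [523.6, -243.3, 147.7]
tcp_rot: [3.141, 0.001, 2.791]
contact_force: [0.1, 0.2, 0.4]
grip_width: 0.4
finger_force: 0.0
```

```bash
python3 - <<'E'
from fit import *
print({k:np.round(v,3) for k,v in get_obs().items() if k in('tool_pos','tcp_rot','contact_force')})
ds=[snap('scene'),snap('top')]
run(ds,('black',))
run(ds[:1],('tan',))
E
```

```text
{'tool_pos': array([ 523.648, -243.267,  147.734]), 'tcp_rot': array([3.141e+00, 1.000e-03, 2.791e+00]), 'contact_force': array([0.064, 0.182, 0.426])}
black -0.26 [ 5.51149e+02 -2.43800e+01  2.59000e-01] cost 1.111 px [[121.0, 148.0], [109.0, 129.0]]
   red [[526. -31.  33.]] green [[574. -18.  47.]]
black 0.26 [ 5.4929e+02 -2.4976e+01  3.9100e-01] cost 2.727 px [[121.0, 148.0], [109.0, 129.0]]
   red [[527. -34.  47.]] green [[573. -15.  33.]]
black None [ 5.50691e+02 -2.45020e+01  2.88000e-01 -1.32000e-01] cost 0.773 px [[121.0, 148.0], [109.0, 129.0]]
tan -0.26 [ 5.03091e+02 -2.35353e+02 -2.91000e-01] cost 0.153 px [[78.0, 167.0]]
   red [[ 478. -228.   33.]] green [[ 526. -242.   47.]]
tan 0.26 [ 5.01111e+02 -2.34800e+02 -2.30000e-01] cost 2.234 px [[78.0, 167.0]]
   red [[ 478. -229.   47.]] green [[ 527. -241.   33.]]
tan None [ 5.02819e+02 -2.35270e+02 -2.84000e-01 -1.82000e-01] cost 0.0 px [[78.0, 167.0]]
```

>>> play_rows([
  [[0, 0.07, -0.7], [0, 0, 0]],
  [[0, 0, -0.8], [0, 0, 0]],
  [[0, 0, -0.6], [0, 0, 0]],
  [[0, 0, -0.4], [0, 0, 0]],
  [[0, 0, -0.2], [0, 0, 0]],
  [[0, 0, -0.07], [0, 0, 0]],
  [[0, 0, 0], [0, 0, 0]],
])

```text
time: 10.1
tool_pos: [523.4, -240.3, 65.0]
tcp_rot: [-3.142, 0.001, 2.793]
contact_force: [-0.4, -0.4, -0.4]
grip_width: 0.6
finger_force: 0.0
```

>>> play_rows([
  [[0, 0, -0.05], [0, 0, 0]],
  [[0, 0, -0.05], [0, 0, 0]],
  [[0, 0, -0.05], [0, 0, 0]],
  [[0, 0, 0], [0, 0, 0]],
])

```text
time: 10.6
tool_pos: [523.4, -240.4, 60.3]
tcp_rot: [3.142, 0.001, 2.793]
contact_force: [0.8, -0.7, 0.9]
grip_width: 0.5
finger_force: 0.4
```

>>> play_rows([
  [[0, 0, -0.05], [0, 0, 0]],
  [[0, 0, -0.05], [0, 0, 0]],
  [[0, 0, 0], [0, 0, 0]],
])

```text
time: 10.98
tool_pos: [523.3, -240.3, 57.1]
tcp_rot: [3.142, 0.0, 2.793]
contact_force: [1.8, -0.9, 1.8]
grip_width: 0.5
finger_force: 0.7
```

>>> play_rows([
  [[0, 0, -0.05], [0, 0, 0]],
  [[0, 0, -0.05], [0, 0, 0]],
  [[0, 0, 0], [0, 0, 0]],
])

```text
time: 11.35
tool_pos: [523.2, -240.3, 54.1]
tcp_rot: [3.142, -0.0, 2.793]
contact_force: [0.9, -0.6, 1.6]
grip_width: 0.6
finger_force: 1.0
```

>>> play_rows([
  [[0, 0, -0.05], [0, 0, 0]],
  [[0, 0, -0.04], [0, 0, 0]],
  [[0, 0, 0], [0, 0, 0]],
])

```text
time: 11.72
tool_pos: [523.4, -240.4, 51.5]
tcp_rot: [3.142, 0.001, 2.793]
contact_force: [1.7, -0.7, 3.3]
grip_width: 0.7
finger_force: 1.8
```

>>> play_rows([
  [[0, 0, -0.03], [0, 0, 0]],
  [[0, 0, 0], [0, 0, 0]],
])

```text
time: 11.98
tool_pos: [523.4, -240.4, 50.6]
tcp_rot: [3.142, 0.001, 2.793]
contact_force: [2.1, -0.6, 3.4]
grip_width: 0.6
finger_force: 2.0
```

>>> play_rows([
  [[0, 0, -0.03], [0, 0, 0]],
  [[0, 0, 0], [0, 0, 0]],
])

```text
time: 12.22
tool_pos: [523.4, -240.4, 49.8]
tcp_rot: [-3.142, 0.001, 2.793]
contact_force: [2.5, -1.7, 4.5]
grip_width: 0.4
finger_force: 2.6
```

>>> play_rows([
  [[0, 0, -0.02], [0, 0, 0]],
  [[0, 0, 0], [0, 0, 0]],
])

```text
time: 12.48
tool_pos: [523.5, -240.4, 49.6]
tcp_rot: [-3.142, 0.001, 2.793]
contact_force: [1.5, -0.6, 7.6]
grip_width: 0.1
finger_force: 4.0
```

>>> play_rows([
  [[0, 0, -0.01], [0, 0, 0]],
  [[0, 0, 0], [0, 0, 0]],
  [[0, 0, 0.3], [0, 0, 0]],
  [[0, 0, 1], [0, 0, 0]],
  [[0, 0, 1], [0, 0, 0]],
  [[0, 0, 1], [0, 0, 0]],
  [[-0.5, 0, 1], [0, 0, 0]],
  [[-1, 0, 0.5], [0, 0, 0]],
  [[-1, 0, 0], [0, 0, 0]],
  [[-1, 0, 0], [0, 0, 0]],
  [[0, 0, 0], [0, 0, 0]],
])

```text
time: 13.85
tool_pos: [415.9, -239.5, 192.4]
tcp_rot: [3.141, -0.003, 2.792]
contact_force: [-0.9, -0.1, -0.3]
grip_width: 0.6
finger_force: 0.0
```

```bash
python3 - <<'E'
from fit import *
ds=[snap('scene'),snap('top')]
run(ds,('black','white')); run(ds[:1],('tan',))
d=ds[0]; cv2.imwrite('pics/end.png',cv2.resize(d['frame'][140:300,170:390,::-1],None,fx=3.6,fy=3.6,interpolation=cv2.INTER_CUBIC))
E
```

```text
black -0.26 [ 5.51272e+02 -2.44060e+01  2.62000e-01] cost 1.07 px [[116.0, 148.0], [111.0, 129.0]]
   red [[526. -31.  33.]] green [[575. -18.  47.]]
black 0.26 [ 5.49416e+02 -2.50080e+01  3.94000e-01] cost 2.92 px [[116.0, 148.0], [111.0, 129.0]]
   red [[527. -34.  47.]] green [[574. -15.  33.]]
black None [ 5.50875e+02 -2.45130e+01  2.86000e-01 -1.48000e-01] cost 0.811 px [[116.0, 148.0], [111.0, 129.0]]
white -0.26 [ 5.40668e+02  2.80427e+02 -3.76000e-01] cost 5.708 px [[107.0, 141.0], [122.0, 124.0]]
   red [[516. 290.  33.]] green [[563. 272.  47.]]
white 0.26 [ 5.38764e+02  2.81053e+02 -2.38000e-01] cost 0.872 px [[107.0, 141.0], [122.0, 124.0]]
   red [[515. 287.  47.]] green [[564. 275.  33.]]
white None [ 5.38764e+02  2.81054e+02 -2.37000e-01  2.60000e-01] cost 0.872 px [[107.0, 141.0], [122.0, 124.0]]
tan -0.26 [ 5.01405e+02 -2.33605e+02 -3.90000e-01] cost 5.896 px [[174.0, 185.0]]
   red [[ 477. -224.   33.]] green [[ 524. -243.   47.]]
tan 0.26 [ 4.99465e+02 -2.32820e+02 -3.64000e-01] cost 0.259 px [[174.0, 185.0]]
   red [[ 477. -224.   47.]] green [[ 524. -242.   33.]]
tan None [ 4.98391e+02 -2.32419e+02 -3.44000e-01  5.25000e-01] cost 0.061 px [[174.0, 185.0]]
```

View pics/end.png

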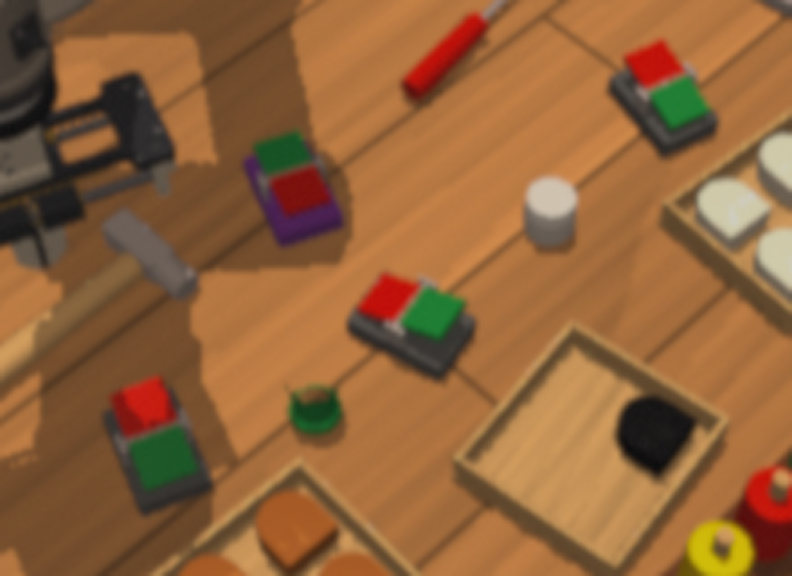

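The picture shows the black marker with its green end up (crop 435,310) and the tan marker with its green end down (165,455). The white marker is unchanged and the arm is clear.

```bash
python3 -c "
from plant import bot
print(bot.close_job())"
```

```text
the job is handed in; nothing more can be done
None
```

I pressed the black marker's red end and the tan marker's green end fully down with the fingertips, left the white marker untouched, withdrew, and handed the job in; the hand-in returned no verdict.

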